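# Fit a tilt switch's connector, twist it out of its base, ball on its seat

### The job

Set the loose white connector block into the recess of the tilt-switch head and press it down firmly from above until it sits fully home, while the head is still locked in its black base. Then take the head by its grip bar, twist it a quarter turn anticlockwise (seen from above) to free it, lift it straight up and hold it level about 10 cm above the base, without turning it back. The steel ball must stay on its seat in the middle of the dish all the time and the things round about are left alone; finish while still holding the head up.

Things in the scene. Friction and masses are not known exactly. Their poses are not given: they have to be found in the camera images.
- lock_base: black round twist-lock base screwed to the worktop, 168 mm across, 22 mm high, the head standing in it. Origin: centre of its underside; z up. An inward lip (inner radius 62.5 mm, underside 17 mm above the worktop) holds down the head's two lugs but for two gaps, 40 degrees wide, centred on the base's +x and -x
- base_floor (a point): centre of the base's inner floor, 8 mm above the worktop; axes as the base's. Stop blocks let the head turn only a quarter turn anticlockwise (seen from above) from the locked position, with about 3 degrees of play at each end. At head yaw = base yaw + 90 degrees (within 8) the head lifts straight out. Play in the base: 2.5 mm sideways, 3 mm up and down
- sensor_head: tilt-switch head: round aluminium disc, 120 mm across, 18 mm thick, 0.3 to 0.5 kg. Origin: centre of its underside, 8 mm above the worktop at the start; z up. At the start its axes lie along the base's within 2 degrees. Two lugs, 6 mm high, stick out of its foot at +y and -y to 66 mm radius. The connector's recess is at its +x side
- head_top (a point): centre of the disc's top face, 18 mm above the head's origin; axes as the head's. Here is a shallow dish, 44 mm across and 4 mm deep, with the ball in the middle. A bail bridges it along y: two posts at y = +34 and -34 mm carry the grip bar
- head_grip (a point): middle of the straight black grip bar, 54 mm above the head's origin (62 mm above the worktop at the start); axes as the head's. The bar is 14 mm wide (x), 76 mm long (y) and 12 mm high, free below: its underside is 30 mm above the disc's top. Pinch it across x, at its middle, from above
- head_recess (a point): centre of the mouth of the connector's recess, in the disc's top face at x = +40 mm from the head's axis (26 mm above the worktop at the start); axes as the head's. The recess is 17 mm (x) by 33 mm (y) and 12.5 mm deep, with upright walls and a flat floor
- head_seat (a point): where the ball's centre belongs: on the head's axis, 21.7 mm above the head's origin; axes as the head's. The seat is a 5 mm hole on whose edge the ball rests; the dish rises outward round it at 12 degrees
- ball_center (a point): centre of the loose steel ball, 16 mm in diameter, 17 g, resting on its seat under the grip bar; its top is 18 mm below the bar's underside
- connector: loose white three-pole connector block with three screw heads on top, 14 mm (its x) by 30 mm (its y), 14 mm high, about 20 g, the same both ways round; its lowest 2 mm taper by 1.2 mm. Origin: centre of its underside; z up. Stands upright on the worktop at the start. Fitted, its y lies along the head's y
- connector_top (a point): centre of the connector block's top face, 14 mm above its origin; axes as the block's. With the block fully home on the recess's floor it stands 1.5 mm above the disc's top face. The block has 1.5 mm of play on each side
- solder_spool: bystander: part-used reel of solder, 44 mm across, 52 mm high, standing behind the work; origin under its centre
- screw_box: bystander: clear lidded box of machine screws, 57 x 75 mm, 37 mm high; origin under its centre
- crimp_tray: bystander: small clear open tray of yellow crimp terminals, 62 x 50 mm, 17 mm high, left of the work; origin under its centre

How it is judged (in metres and radians):
On the way, in this order (a step that is already met when the one before it is completed fails the run):
1. the connector is pressed fully home in the recess, with a push of at least 2 N, the head still locked in the base (horizontal distance between connector_top and head_recess below 0.004 m and z of connector_top in the frame of head_recess below 0.003 m and angle between the y axis of connector and the y axis of sensor_head, either way round below 0.15 rad and angle between the x axis of sensor_head and the x axis of lock_base, either way round below 0.15 rad and contact force between the fingers and connector above 2 N), for 0.1 s.
2. the head is twisted a quarter turn (angle between the x axis of sensor_head and the y axis of lock_base, either way round below 0.2 rad), for 0.1 s.
At the end, for the whole second after the job is handed in: the gripper holds the head still, underside 7 to 17 cm above the worktop, over the base (4 cm sideways) and clear of it, level within 5 degrees, a quarter turn from the base within 15 degrees, ball within 4 mm of its seat, connector within 1.5 mm of fully home (z of sensor_head in the frame of lock_base between 0.07 and 0.17 m and horizontal distance between sensor_head and lock_base below 0.04 m and angle between the x axis of sensor_head and the y axis of lock_base, either way round below 0.26 rad and angle between sensor_head's own z axis and vertical below 0.09 rad and horizontal distance between ball_center and head_seat below 0.004 m and distance between ball_center and head_seat below 0.006 m and horizontal distance between connector_top and head_recess below 0.004 m and z of connector_top in the frame of head_recess below 0.003 m and contact force between the fingers and sensor_head above 1 N and contact force between sensor_head and lock_base below 0.1 N and linear speed of sensor_head below 0.03 m/s); the arm keeps its last pose, push and grip.
It fails at once if the ball rolls off its seat (more than 10 mm from the middle of the dish) (horizontal distance between ball_center and head_seat above 0.01 m).
It fails at once if the head is tipped more than 11 degrees (angle between sensor_head's own z axis and vertical above 0.2 rad).
It fails at once if a bystander (solder reel, screw box or crimp tray) is pushed more than 2 cm (distance of any of solder_spool, screw_box, crimp_tray from where it was at the start of the episode above 0.02 m).
It also fails if it takes over 61 s, if anything falls off the work surface, if the arm or the gripper's body presses on something with over 40 N, if the wrist force passes 120 N, or if a joint passes its speed limit or range.

### The arm

A 6-joint arm with a two-finger parallel gripper is mounted at the origin on a cart in front of the work surface, level with it; the furniture and walls round the work are solid. World frame = base frame: x ahead of the robot, y to its left, z up, the work surface at z = 0. Lengths are in mm, angles in rad, forces in N, time in s.
With the tool pointing down it reaches from about 275 to 775 mm from the base axis. Payload 14.6 kg.
Tool frame: the origin (TCP) lies between the finger pads; the fingertips stand 14 mm ahead of it and the grasp point (between the pads) lies 5 mm behind it; z points along the fingers, y is the line along which they close (so a half turn about z gives the same grasp; the last joint's range is limited). The gripper opens to 85 mm and grips with 20 to 120 N. Pads are 22 mm wide; open, the fingers measure 114 mm over their backs; the gripper's body (76 mm by 85 mm) begins 54 mm behind the grasp point. The pads swing forward as they close: fully open they stand 13 mm farther back than shut.
Start: joints at [-1.36, 0.263, -0.048, 1.259, 0, 1.415], TCP at [187.785, -490.271, 245.278] pointing down, gripper open.
Joint ranges: [-2.65, 2.65], [-0.89, 1.7], [-1.18, 1.37], [-2.13, 2.11], [-1.35, 1.29], [-3.14, 3.14]. Speed limits (rad/s): [1.89, 1.89, 2.57, 2.79, 3.14, 3.14].

### API

Orientations are given as a rotation vector (axis times angle).
In Python, from bench import arm gives the robot as it stands.
- The arm moves only by the tool drive_tool, never from a script. Its argument "moves" is a list of rows, each a list of 7 numbers: the opening, from -1 (shut) to 1 (fully open), then the shift along the world's x, y, z in cm, then the turn, a rotation vector about the world's x, y, z in rad. A call has 1 to 12 rows; each row shifts and turns the commanded pose from where the row before left it; what a row does not reach is not made up. A row lasts 1/10 s, in which the tool goes at most 50 mm and 8.59 degrees, less where a joint would pass 70% of its speed; a pose out of reach is approached as far as the arm can. A call with a gripper value outside its range is refused whole. The fingers move at their own pace and stop on an object; "newtons" is the grip in N (left out, the last holds). Time passes only in rows, so rows that do not move let the fingers close. It gives the time, the measured TCP pose, the force, the opening and the grip force at its end, in the units of the state.
- arm.get_state(): the state, without advancing time (a new reading comes with each control period).
- arm.capture(name): name is "scene" or "top" or "wrist"; returns the picture (480x640x3 uint8, red, green, blue); there is no depth.
- arm.camera_model(name): a dict with "fov_y" (degrees; the focal length in pixels is half the picture's height over the tangent of half this angle, whatever the lens; pixels are square), "cx", "cy" (the principal point, pixels), "cam_to_world" (4x4, takes a point from camera to world coordinates); the wrist camera has in their place "T_tool_cam" (4x4, takes a point from camera to tool coordinates, whose origin is the TCP and whose axes are the flange's). Camera axes: x right, y down, z forward; pixel columns grow to the right and rows downward; lengths in mm; the calibration is good to about 2 mm. The wrist camera is an equidistant fisheye: a pixel r from the principal point sees the ray r / f radians off the axis. A picture is of the moment at which its call begins: read the wrist's pose just before it. camera_model takes no time and is no camera call.
- arm.job_done(): hands the job in; it is judged then, once.
The state is a dict: "t": time; "qpos": joint angles; "joint_vel": joint speeds; "tau": joint torques, N m; "ee_pos": TCP position; "orientation": TCP orientation; "force": force on the tool from outside, world axes, zero at the start; "wrist_torque": the same for the moment, N m; "finger_gap": finger opening in mm; "grasp_force": force on a finger pad.
Only numpy, scipy, OpenCV 4.12 (cv2) and the standard library are available. Lean on these libraries where they do the work, as an engineer would, in place of code of your own. Each camera call takes 0.05 s, during which the arm holds its last target. There are 200 camera calls.

## Working session

There is one attempt and no reset: what is moved stays moved. The work goes in short steps, Python scripts to look and compute and a tool call to move; the robot and the scene stay as the last step left them, time stands still between calls to the robot, and variables do not carry over. Pictures are saved under pics/ and viewed, at most 10 in all, crops included, and the job is handed in when it is done.

Besides the shell and the picture viewer there is one more tool, called after "Call:" by a JSON object that holds its "method" and its "body", one argument or row to a line. drive_tool: Moves the arm, as the interface text tells. Its arguments: {"type":"object","properties":{"moves":{"type":"array"},"newtons":{"type":"number"}},"required":["moves"]}

```bash
ls; mkdir -p pics; python3 - <<'E'
from bench import arm
import cv2,numpy as np
np.set_printoptions(precision=4,suppress=True)
s=arm.get_state();print(s)
for n in("scene","top"):
    cv2.imwrite(f"pics/{n}0.png",arm.capture(n)[:,:,::-1]);print(n,arm.camera_model(n))
print(arm.camera_model("wrist"))
E
```

```text
pics
{'t': 0.0, 'qpos': array([-1.3603,  0.2635, -0.0489,  1.2594,  0.    ,  1.4155]), 'joint_vel': array([ 0.0003, -0.0015, -0.0013,  0.0011, -0.0012,  0.0008]), 'tau': array([ -0.0048, -63.7604,  38.4574,   0.0132,  -0.0004,   0.    ]), 'ee_pos': array([ 187.7244, -490.0157,  244.8216]), 'orientation': array([-3.0881, -0.5712,  0.    ]), 'force': array([ 0.0116, -0.1145,  0.2934]), 'wrist_torque': array([ 0.0103, -0.0221,  0.0037]), 'grasp_force': 0.0, 'finger_gap': 85.58827156994141}
scene {'fov_y': 48.73653425742865, 'cx': 324.1812067253351, 'cy': 243.360456865322, 'cam_to_world': array([[ -0.8185,  -0.4518,   0.3548, 323.3917],
       [ -0.5744,   0.6381,  -0.5127, 368.4413],
       [  0.0052,  -0.6235,  -0.7818, 763.4366],
       [  0.    ,   0.    ,   0.    ,   1.    ]])}
top {'fov_y': 50.49929945074888, 'cx': 307.0575523271414, 'cy': 237.36164770977834, 'cam_to_world': array([[  -0.0276,   -0.9982,    0.0533,  559.0887],
       [  -0.9993,    0.0289,    0.0246, -101.8771],
       [  -0.0261,   -0.0526,   -0.9983, 1006.3424],
       [   0.    ,    0.    ,    0.    ,    1.    ]])}
{'fov_y': 65.70646984690485, 'cx': 317.9980751671996, 'cy': 239.16435599770818, 'T_tool_cam': array([[   0.0005,   -0.9575,   -0.2886,   73.99  ],
       [   1.    ,    0.0004,    0.0005,   -0.3319],
       [  -0.0004,   -0.2886,    0.9575, -129.6075],
       [   0.    ,    0.    ,    0.    ,    1.    ]])}
```

View pics/top0.png

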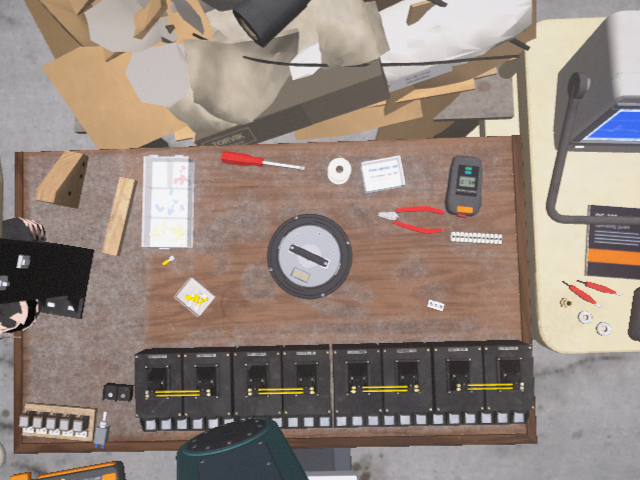

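View pics/scene0.png

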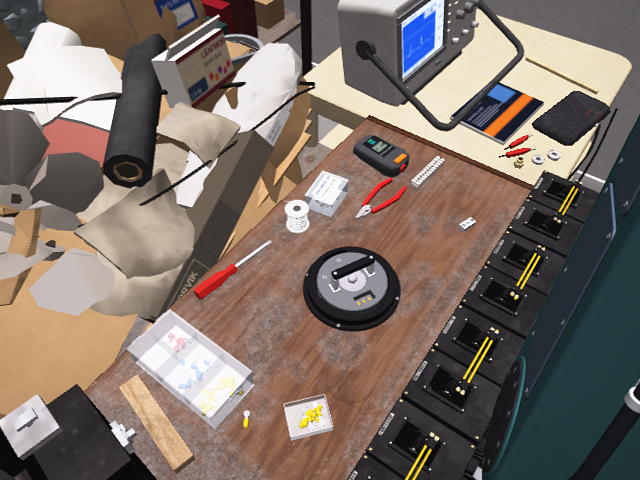

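The top view shows the base at about (309,256), the recess at about (300,274), the bar at about (309,256), and the connector at (436,305). The scene view agrees.

```bash
cat > h.py <<'E'
from bench import arm
import cv2,numpy as np
from scipy.spatial.transform import Rotation as R
np.set_printoptions(precision=2,suppress=True)
def pose():
    s=arm.get_state();T=np.eye(4);T[:3,:3]=R.from_rotvec(s["orientation"]).as_matrix();T[:3,3]=s["ee_pos"];return T
def shot(n):
    T=pose();im=arm.capture(n);m=arm.camera_model(n)
    f=240/np.tan(np.radians(m["fov_y"]/2))
    M=T@m["T_tool_cam"] if n=="wrist" else m["cam_to_world"]
    return im,(n,f,m["cx"],m["cy"],M)
def ray(c,p):
    n,f,cx,cy,M=c;p=np.atleast_2d(p).astype(float);d=(p-[cx,cy])/f
    if n=="wrist":
        r=np.linalg.norm(d,axis=1,keepdims=True)+1e-12;v=np.hstack([d/r*np.sin(r),np.cos(r)])
    else: v=np.hstack([d,np.ones((len(d),1))])
    return M[:3,3],v@M[:3,:3].T
def onz(c,p,z):
    o,v=ray(c,p);return (o+v*((z-o[2])/v[:,2:]))[:,:2]
def proj(c,P):
    n,f,cx,cy,M=c;q=(np.atleast_2d(P)-M[:3,3])@M[:3,:3]
    if n=="wrist":
        rr=np.linalg.norm(q[:,:2],axis=1,keepdims=True);return q[:,:2]/rr*np.arctan2(rr,q[:,2:])*f+[cx,cy]
    return q[:,:2]/q[:,2:]*f+[cx,cy]
def blobs(mask,amin):
    cs,_=cv2.findContours(mask.astype(np.uint8)*255,cv2.RETR_EXTERNAL,cv2.CHAIN_APPROX_NONE)
    return [k[:,0] for k in cs if cv2.contourArea(k)>amin]
def rect(P):
    (c,wh,a)=cv2.minAreaRect(P.astype(np.float32));b=cv2.boxPoints((c,wh,a));e=b[1]-b[0],b[2]-b[1]
    l=max(e,key=np.linalg.norm);return np.array(c),sorted(wh),np.degrees(np.arctan2(l[1],l[0]))%180
E
python3 - <<'E'
from h import *
im,c=shot("top");g=im.max(2).astype(int)
def roi(m,x0,y0,x1,y1):
    k=np.zeros_like(m);k[y0:y1,x0:x1]=m[y0:y1,x0:x1];return k
for b in blobs(roi(im.min(2)>150,420,290,455,320),20): print("conn",rect(onz(c,b,14)),b.mean(0))
for b in blobs(roi(g<70,255,200,365,310),300):
    P=onz(c,b,15).astype(np.float32);print("base",cv2.minEnclosingCircle(P),rect(P)[:2])
for b in blobs(roi(g<70,285,240,335,272),50): print("bar",rect(onz(c,b,68)))
d=roi((im.min(2)>100)&(g-im.min(2)<40),272,215,346,296)
for b in blobs(d,300): print("disc",cv2.minEnclosingCircle(onz(c,b,26).astype(np.float32)))
h=cv2.cvtColor(im,cv2.COLOR_RGB2HSV)
cv2.imwrite("pics/t1.png",cv2.resize(im[205:320,255:460,::-1],None,fx=3.9,fy=3.9,interpolation=cv2.INTER_CUBIC))
for p in((300,274),(294,272),(310,278),(320,270)):print(p,im[p[1],p[0]],h[p[1],p[0]])
E
```

```text
conn (array([ 475.1 , -321.32]), [15.220392227172852, 31.388347625732422], np.float32(70.02044)) [435.48 304.86]
disc ((576.6148681640625, -80.43660736083984), 62.60538864135742)
(300, 274) [225 198 123] [ 22 116 225]
(294, 272) [202 194 189] [ 12  16 202]
(310, 278) [197 197 206] [120  11 206]
(320, 270) [195 196 206] [117  14 206]
```

View pics/t1.png

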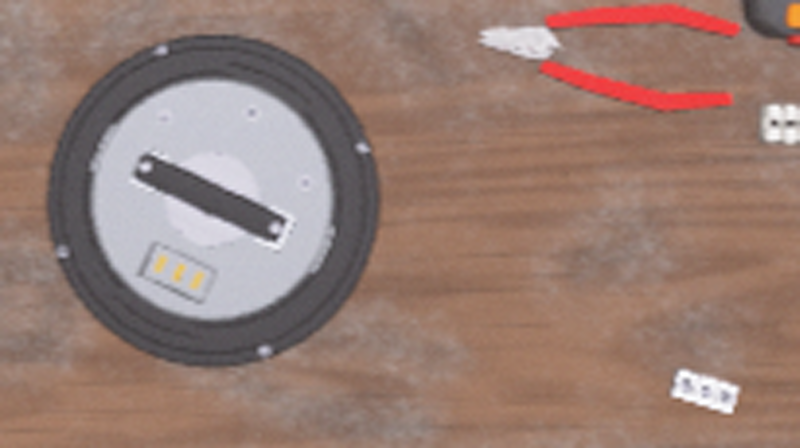

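Call:
{"method": "drive_tool", "body": {
  "moves": [
    [1,2.9,1.7,0,0,0,0.085],
    [1,2.9,1.7,0,0,0,0.085],
    [1,2.9,1.7,0,0,0,0.085],
    [1,2.9,1.7,-1,0,0,0.085],
    [1,2.9,1.7,-2,0,0,0.085],
    [1,2.9,1.7,-2,0,0,0.085],
    [1,2.9,1.7,-2,0,0,0.085],
    [1,2.9,1.7,-2,0,0,0.085],
    [1,2.9,1.7,0,0,0,0.085],
    [1,2.6,1.6,0,0,0,0.09],
    [1,0,0,0,0,0,0],
    [1,0,0,0,0,0,0]
  ],
  "newtons": 25
}}

```text
t: 1.35
ee_pos: [474.9, -320.9, 155.0]
orientation: [-2.573, -1.801, 0.0]
force: [-0.9, -0.2, 0.6]
finger_gap: 85.4
grasp_force: 0.0
```

```bash
python3 - <<'E'
from h import *
s=arm.get_state();T=pose();print(T,s["qpos"])
im,c=shot("wrist");cv2.imwrite("pics/w1.png",im[:,:,::-1])
print("expected",proj(c,[475,-321,14]))
for b in blobs(im.min(2)>150,60):
    r=rect(onz(c,b,14)); print(b.mean(0),r) if r[1][1]<60 else 0
E
```

```text
[[   0.34    0.94   -0.    474.94]
 [   0.94   -0.34    0.   -320.87]
 [   0.     -0.     -1.    154.95]
 [   0.      0.      0.      1.  ]] [-0.74  0.39 -0.11  1.07 -0.    1.18]
expected [[317.93 229.73]]
[  3.97 451.03] (array([-146.99, -498.54]), [22.391605377197266, 44.995174407958984], np.float32(35.20976))
[465.68 350.44] (array([ 564.26, -476.68]), [12.297139167785645, 14.305941581726074], np.float32(154.93631))
[170.33 350.57] (array([ 306.59, -382.99]), [12.310794830322266, 14.317015647888184], np.float32(165.12825))
[221.15 316.64] (array([ 372.16, -365.82]), [6.346627235412598, 29.838186264038086], np.float32(90.22597))
[ 77.41 253.59] (array([ 263.93, -266.83]), [7.138264179229736, 17.69384765625], np.float32(177.36113))
[317.02 229.11] (array([ 474.52, -320.57]), [14.83177661895752, 31.18043327331543], np.float32(71.58718))
[601.4  216.76] (array([ 728.8 , -397.04]), [18.23206901550293, 31.022361755371094], np.float32(83.43213))
[164.16 194.48] (array([ 372.03, -252.66]), [6.551281929016113, 42.73638916015625], np.float32(89.93576))
[587.19 103.73] (array([ 732.74, -292.18]), [11.655467987060547, 17.420272827148438], np.float32(161.6465))
[560.22  91.66] (array([ 704.49, -275.7 ]), [15.560053825378418, 23.07310676574707], np.float32(33.205296))
[633.15  98.  ] (array([ 800.96, -297.39]), [13.411430358886719, 47.483551025390625], np.float32(105.3199))
[116.59  65.74] (array([ 371.93, -138.9 ]), [6.4280877113342285, 42.959293365478516], np.float32(90.013275))
[491.99  59.37] (array([ 649.7 , -236.52]), [17.95322036743164, 40.51899337768555], np.float32(78.08988))
[634.54  20.45] (array([ 837.07, -227.71]), [21.878965377807617, 45.8426399230957], np.float32(88.22748))
```

View pics/w1.png

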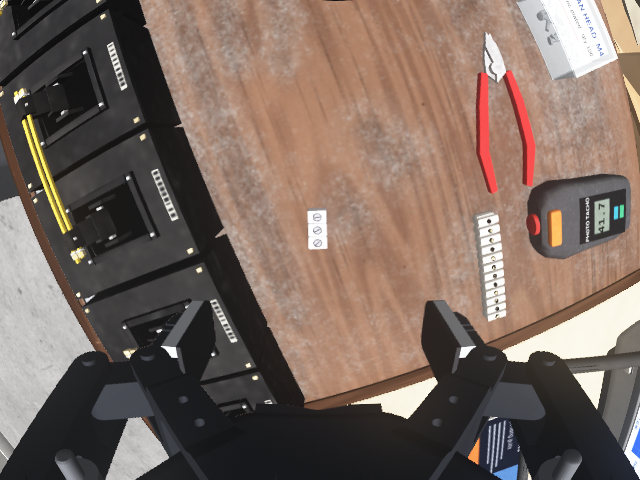

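The wrist view confirms the connector at pixel (317,229), which is (474.5, -320.6), with its long side square to the closing line. I'll descend on it.

Call:
{"method": "drive_tool", "body": {
  "moves": [
    [-0.2,-0.04,0.03,-2,0,0,0],
    [-0.2,0,0,-2,0,0,0.01],
    [-0.2,0,0,-2,0,0,0],
    [-0.2,0,0,-2,0,0,0],
    [-0.2,0,0,-2,0,0,0],
    [-0.2,0,0,-1.5,0,0,0],
    [-0.2,0,0,-1,0,0,0],
    [-0.2,0,0,-0.6,0,0,0],
    [-0.2,0,0,-0.4,0,0,0],
    [-0.2,0,0,0,0,0,0]
  ]
}}

```text
t: 2.4
ee_pos: [474.3, -321.2, 20.3]
orientation: [2.566, 1.813, -0.0]
force: [-0.3, -0.7, 0.7]
finger_gap: 34.2
grasp_force: 0.0
```

Call:
{"method": "drive_tool", "body": {
  "moves": [
    [-0.5,0,0,0,0,0,0],
    [-0.8,0,0,0,0,0,0],
    [-0.8,0,0,0,0,0,0],
    [-0.8,0,0,0,0,0,0],
    [-0.8,0,0,0,0,0,0]
  ]
}}

```text
t: 2.9
ee_pos: [474.7, -321.2, 20.9]
orientation: [2.564, 1.813, 0.0]
force: [-1.1, 0.0, 7.2]
finger_gap: 13.0
grasp_force: 26.2
```

Call:
{"method": "drive_tool", "body": {
  "moves": [
    [-0.8,0,0,0.5,0,0,0],
    [-0.8,0,0,1.5,0,0,0],
    [-0.8,0,0,3,0,0,0],
    [-0.8,0,0,3,0,0,0],
    [-0.8,0.5,2,3,0,0,-0.02],
    [-0.8,0.8,3,0,0,0,-0.02],
    [-0.8,0.8,3.5,0,0,0,-0.02],
    [-0.8,0.8,3.5,0,0,0,-0.02],
    [-0.8,0.8,3.5,0,0,0,-0.01],
    [-0.8,0.8,3.5,0,0,0,0],
    [-0.8,0,1,0,0,0,0],
    [-0.8,0,0,0,0,0,0]
  ]
}}

```text
t: 4.1
ee_pos: [519.4, -119.8, 130.6]
orientation: [2.642, 1.699, 0.0]
force: [-0.4, -0.9, -0.3]
finger_gap: 13.5
grasp_force: 25.5
```

Call:
{"method": "drive_tool", "body": {
  "moves": [
    [-0.8,0,0,0,0,0,0],
    [-0.8,0,0,0,0,0,0]
  ]
}}

```text
t: 4.3
ee_pos: [519.3, -122.1, 130.3]
orientation: [2.645, 1.695, -0.0]
force: [0.4, -0.4, 0.9]
finger_gap: 13.2
grasp_force: 25.5
```

```bash
python3 - <<'E'
from h import *
T=pose();print(T,arm.get_state()["grasp_force"])
im,c=shot("wrist");cv2.imwrite("pics/w2.png",im[:,:,::-1])
hc=np.array([576.6,-80.4,26])
print("exp centre,recess",proj(c,[hc,[540.2,-63.8,26]]))
E
```

```text
[[   0.42    0.91    0.    519.31]
 [   0.91   -0.42   -0.   -122.09]
 [  -0.      0.     -1.    130.34]
 [   0.      0.      0.      1.  ]] 25.516992509365082
exp centre,recess [[372.75 150.38]
 [309.06 149.93]]
```

View pics/w2.png

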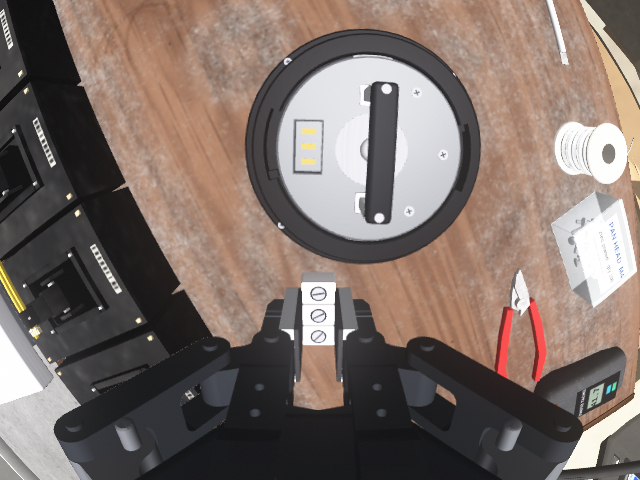

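The connector is held square at about (318,312). The recess is at (308,147) and the bar at (382,153), slightly turned relative to the tool.

```bash
python3 - <<'E'
from h import *
T=pose()
im,c=shot("wrist");g=im.max(2).astype(int);mn=im.min(2).astype(int);z=T[2,3]
def roi(m,x0,y0,x1,y1):
    k=np.zeros_like(m);k[y0:y1,x0:x1]=m[y0:y1,x0:x1];return k
w=roi(mn>215,299,280,337,348)
for b in blobs(w,100):
    P=onz(c,b,z-6.9);r=rect(P);print("conn",r,"in tool",(r[0]-T[:2,3])@T[:2,:2],b.min(0),b.max(0))
h=cv2.cvtColor(im,cv2.COLOR_RGB2HSV)
k=roi((g<150)|(h[...,1]>70),290,115,327,180)
for b in blobs(k,200): print("recess",rect(onz(c,b,26)),b.min(0),b.max(0))
for b in blobs(roi((h[...,1]>70)&(g>150),290,115,327,180),15): print("pin",onz(c,b,13.5).mean(0))
for b in blobs(roi(g<90,362,75,402,230),500): print("bar",rect(onz(c,b,68)),b.min(0),b.max(0))
d=roi((mn>110)&(g-mn<40),268,50,470,246)
for b in blobs(d,5000):
    P=onz(c,b,26).astype(np.float32);print("disc",cv2.minEnclosingCircle(P),cv2.fitEllipse(P))
b=max(blobs(roi(g<75,235,20,490,268),5000),key=len)
P=onz(c,b,18).astype(np.float32);print("base",cv2.minEnclosingCircle(P),cv2.fitEllipse(P))
print("toolyaw",np.degrees(np.arctan2(T[1,1],T[0,1])),np.degrees(np.arctan2(T[1,0],T[0,0])))
E
```

```text
conn (array([ 519.59, -121.87]), [13.697365760803223, 29.462688446044922], np.float32(65.2994)) in tool [0.3  0.18] [301 282] [335 344]
pin [535.85 -70.62]
pin [540.11 -61.59]
pin [544.65 -52.56]
bar (array([575.42, -78.86]), [14.652759552001953, 74.76644134521484], np.float32(63.468136)) [364  82] [398 223]
disc ((575.5200805664062, -78.6693115234375), 60.70443344116211) ((576.1066284179688, -79.12490844726562), (118.77190399169922, 119.5384750366211), 154.7858123779297)
base ((574.795654296875, -78.0560073852539), 79.70022583007812) ((574.838623046875, -78.47532653808594), (157.0670166015625, 158.36386108398438), 80.64598083496094)
toolyaw -24.716289526975235 65.28370986098368
```

```bash
python3 - <<'E'
from h import *
m=arm.camera_model("wrist");f=240/np.tan(np.radians(m["fov_y"]/2));c=("wrist",f,m["cx"],m["cy"],m["T_tool_cam"])
p=[(355,290),(372,305),(374,335),(412,345),(430,337),(455,350),(520,385),(580,425)]
for x in (0,11,18):
    o,v=ray(c,p);print(x,(o+v*((x-o[0])/v[:,:1]))[:,1:].tolist())
E
```

```text
0 [[17.87206637268644, 31.839949708219336], [23.926820626814298, 15.749154200697348], [21.354630325284873, -9.522389979481375], [34.410854252875005, -17.472790019028366], [42.686927901247074, -12.567398367643591], [49.62566455882988, -22.5047139836243], [65.1483397658806, -46.39245284117055], [75.69131175953646, -69.43546387286165]]
11 [[15.233342927926577, 7.8680225806858175], [20.389082072259534, -5.833597795571336], [18.19881279498412, -27.35280139969103], [29.316437384745306, -34.12271921576976], [36.363672512612695, -29.94568432817107], [42.27213959421694, -38.40749879008318], [55.48999465996082, -58.74836567390267], [64.46753712062129, -78.36993064466776]]
18 [[13.55415528126121, -7.386840136835502], [18.13779390117923, -19.56807633865141], [16.19056527570183, -38.69942684891535], [26.074535741390044, -44.71812870460519], [32.33978271984536, -41.00459357577948], [37.59262370764507, -48.527452757829735], [49.34377504710275, -66.61121929473222], [57.32513507767528, -84.05550040854436]]
```

The finger knuckles would come within a few mm of the bar in this grasp. I'll set the block down and regrasp it along its length.

Call:
{"method": "drive_tool", "body": {
  "moves": [
    [-0.8,-1,-2,0,0,0,0],
    [-0.8,-1.5,-2.5,-1,0,0,0],
    [-0.8,-1.5,-2.5,-2,0,0,0],
    [-0.8,0,0,-2.5,0,0,0],
    [-0.8,0,0,-2,0,0,0],
    [-0.8,0,0,-1.5,0,0,0],
    [-0.8,0,0,-1,0,0,0],
    [-0.8,0,0,-0.4,0,0,0],
    [-0.8,0,0,-0.2,0,0,0],
    [-0.8,0,0,-0.2,0,0,0],
    [-0.8,0,0,0,0,0,0]
  ]
}}

```text
t: 5.5
ee_pos: [479.6, -191.1, 22.6]
orientation: [2.644, 1.696, 0.0]
force: [0.3, -0.0, 0.3]
finger_gap: 12.8
grasp_force: 25.5
```

Call:
{"method": "drive_tool", "body": {
  "moves": [
    [-0.8,0,0,-0.15,0,0,0],
    [-0.8,0,0,0,0,0,0],
    [-0.5,0,0,0,0,0,0],
    [-0.3,0,0,0,0,0,0],
    [-0.3,0,0,0.5,0,0,0],
    [0.2,0,0,2,0,0,0],
    [0.2,0,0,2.5,0,0,0],
    [0.2,0,0,0,0,0,0.14],
    [0.2,0,0,0,0,0,0.14],
    [0.2,0,0,0,0,0,0.14],
    [0.2,0,0,0,0,0,0.14],
    [0.2,0,0,0,0,0,0.14]
  ]
}}

```text
t: 6.7
ee_pos: [479.4, -191.0, 71.2]
orientation: [1.895, 2.506, 0.0]
force: [0.8, 0.3, -0.3]
finger_gap: 51.3
grasp_force: 0.0
```

Call:
{"method": "drive_tool", "body": {
  "moves": [
    [0.2,0,0,0,0,0,0.14],
    [0.2,0,0,0,0,0,0.14],
    [0.2,0,0,0,0,0,0.14],
    [0.2,0,0,0,0,0,0.14],
    [0.2,0,0,0,0,0,0.14],
    [0.2,0,0,0,0,0,0.14],
    [0.2,0,0,0,0,0,0.03],
    [0.2,0,0,0,0,0,0],
    [0.2,0,0,0,0,0,0]
  ]
}}

```text
t: 7.6
ee_pos: [479.4, -191.0, 70.9]
orientation: [0.676, 3.068, -0.0]
force: [0.5, 0.1, -0.1]
finger_gap: 50.9
grasp_force: 0.0
```

```bash
python3 - <<'E'
from h import *
T=pose();print(T,arm.get_state()["qpos"])
im,c=shot("wrist")
e=proj(c,[479.8,-191,14])[0];print(e)
for b in blobs(im.min(2)>190,60):
    r=rect(onz(c,b,14)); print(b.mean(0),r) if r[1][1]<40 and abs(b.mean(0)-e).max()<60 else 0
E
```

```text
[[  -0.91    0.42    0.    479.4 ]
 [   0.42    0.91   -0.   -190.97]
 [  -0.     -0.     -1.     70.91]
 [   0.      0.      0.      1.  ]] [-0.54  0.37 -0.4   0.8  -0.   -0.1 ]
[317.23 270.26]
[317.71 270.13] (array([ 479.84, -190.81]), [13.965641975402832, 29.938007354736328], np.float32(65.17982))
```

Call:
{"method": "drive_tool", "body": {
  "moves": [
    [0.2,0.04,0,-2,0,0,0],
    [0.2,0,0,-2,0,0,0],
    [0.2,0,0,-1,0,0,0],
    [0.2,0,0,-0.25,0,0,0],
    [0.2,0,0,0,0,0,0],
    [-0.1,0,0,0,0,0,0],
    [-0.4,0,0,0,0,0,0],
    [-0.4,0,0,0,0,0,0],
    [-0.4,0,0,0,0,0,0],
    [-0.4,0,0,0,0,0,0]
  ]
}}

```text
t: 8.65
ee_pos: [480.2, -191.2, 19.1]
orientation: [0.671, 3.068, -0.001]
force: [-0.7, 0.9, 6.8]
finger_gap: 29.4
grasp_force: 24.5
```

Call:
{"method": "drive_tool", "body": {
  "moves": [
    [-0.4,0,0,0.5,0,0,0],
    [-0.4,0,0,1.6,0,0,0],
    [-0.4,0,0,3,0,0,-0.025],
    [-0.4,0,1,3,0,0,0],
    [-0.4,1,2,1,0,0,0],
    [-0.4,1.5,3,0,0,0,0],
    [-0.4,1.5,3,0,0,0,0],
    [-0.4,1.5,3,0,0,0,0],
    [-0.4,0.5,1,0,0,0,0],
    [-0.4,0,0,0,0,0,0],
    [-0.4,0,0,0,0,0,0],
    [-0.4,0,0,0,0,0,0]
  ]
}}

```text
t: 9.85
ee_pos: [539.4, -61.9, 109.4]
orientation: [-0.711, -3.06, 0.0]
force: [-0.6, -0.2, -0.8]
finger_gap: 28.8
grasp_force: 25.0
```

```bash
cat > m.py <<'E'
from h import *
def run(dz,name):
    T=pose();im,c=shot("wrist");cv2.imwrite(name,im[:,:,::-1]);z=T[2,3]
    print(T[:3,3],"yaw_y",np.degrees(np.arctan2(T[1,1],T[0,1])),arm.get_state()["grasp_force"])
    h=cv2.cvtColor(im,cv2.COLOR_RGB2HSV)
    e=proj(c,[540,-61.5,13.5])[0];t=proj(c,[T[0,3],T[1,3],z-dz])[0];print("exp recess",e,"conn top",t)
    yy,xx=np.mgrid[:480,:640];near=lambda q,r:np.hypot(xx-q[0],yy-q[1])<r
    ps=[onz(c,b,13.5).mean(0) for b in blobs((h[...,1]>70)&(h[...,2]>130)&(abs(h[...,0].astype(int)-22)<8)&near(e,70),12)]
    print("pins",ps)
    for b in blobs((im.min(2)>205)&near(t,90),300):
        r=rect(onz(c,b,z-dz));print("conn",r,"off",r[0]-T[:2,3],b.min(0),b.max(0))
E
python3 -c "
from m import *
run(5.1,'pics/w3.png')"
```

```text
[539.39 -61.91 109.37] yaw_y 63.822915424168656 24.99245524406433
exp recess [318.16 247.81] conn top [316.59 315.73]
pins [array([545.02, -52.64]), array([540.75, -61.63]), array([536.26, -70.5 ])]
conn (array([539.31, -61.23]), [13.719202041625977, 29.25822639465332], np.float32(63.867004)) off [-0.08  0.68] [283 300] [354 329]
conn (array([514.59, -48.85]), [7.277069091796875, 18.87679672241211], np.float32(63.840225)) off [-24.8   13.06] [294 242] [343 260]
conn (array([520.91, -42.78]), [25.055774688720703, 44.16682434082031], np.float32(63.85881)) off [-18.48  19.14] [282 227] [395 288]
```

View pics/w3.png

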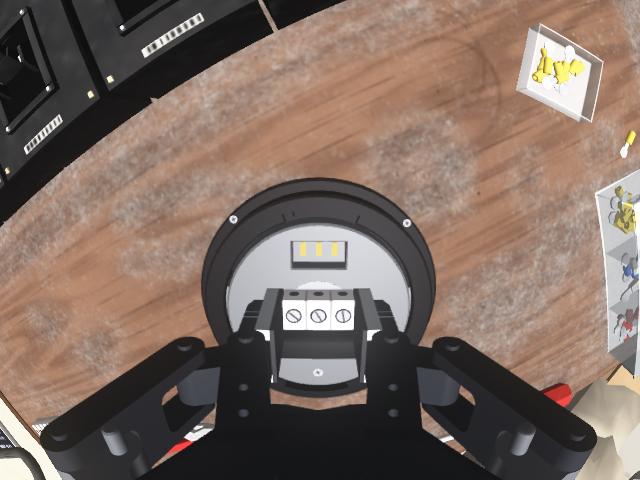

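The connector is held square at (318,315), with the recess just ahead at (319,254). I'll go down to just above it and compare again.

Call:
{"method": "drive_tool", "body": {
  "moves": [
    [-0.4,0.1,-0.04,-1,0,0,0],
    [-0.4,0,0,-1.5,0,0,0],
    [-0.4,0,0,-1.5,0,0,0],
    [-0.4,0,0,-1,0,0,0],
    [-0.4,0,0,-0.7,0,0,0],
    [-0.4,0,0,0,0,0,0],
    [-0.4,0,0,0,0,0,0]
  ]
}}

```text
t: 10.6
ee_pos: [540.9, -61.5, 52.5]
orientation: [0.71, 3.06, -0.0]
force: [-0.2, 0.6, 1.0]
finger_gap: 29.0
grasp_force: 25.0
```

```bash
python3 - <<'E'
from m import *
run(5.1,'pics/w4.png')
im=cv2.imread('pics/w4.png');cv2.imwrite('pics/w4c.png',cv2.resize(im[180:380,220:420],None,fx=3,fy=3,interpolation=cv2.INTER_CUBIC))
E
```

```text
[540.92 -61.49  52.49] yaw_y 63.880133044021335 24.992568790912628
exp recess [316.   281.36] conn top [316.58 315.73]
pins [array([545.03, -52.48]), array([540.5, -61.7]), array([536.24, -70.67])]
conn (array([556.53, -68.86]), [35.79593276977539, 48.97982406616211], np.float32(153.97832)) off [15.61 -7.36] [278 300] [357 393]
conn (array([527.3 , -42.96]), [9.436678886413574, 29.735816955566406], np.float32(42.55562)) off [-13.62  18.53] [308 257] [382 286]
```

View pics/w4c.png

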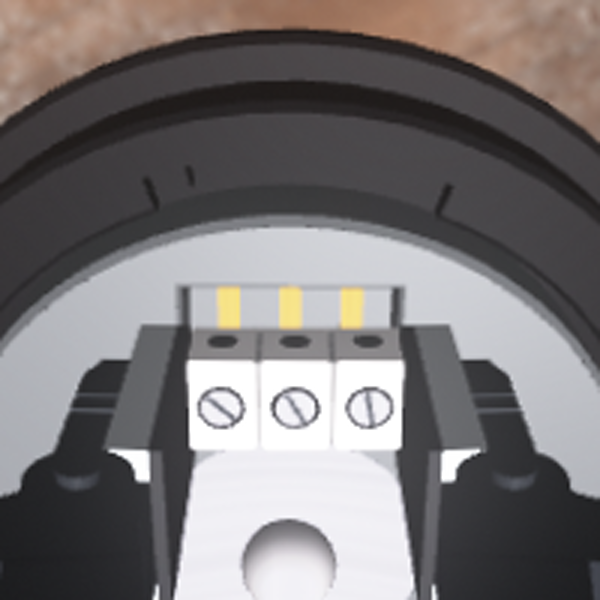

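The recess mouth's far edge is at crop (292,287) and the block's front edges are at crop (296,330) (bottom) and (296,359) (top). The ball is on its seat.

```bash
python3 - <<'E'
from h import *
T=pose();m=arm.camera_model("wrist");f=240/np.tan(np.radians(m["fov_y"]/2));c=("wrist",f,m["cx"],m["cy"],T@m["T_tool_cam"])
for n,x,y,z in(("recess outer L",182,287,26),("recess outer R",402,287,26),("recess floor edge mid",292,287,26),("block bot L",192,330,35.4),("block bot R",400,330,35.4),("block top L",190,360,47.4),("block top R",403,360,47.4)):
    p=onz(c,(220+x/3,180+y/3),z)[0];print(n,p,"tool",(p-T[:2,3])@T[:2,:2])
E
```

```text
recess outer L [525.84 -72.36] tool [  8.87 -16.44]
recess outer R [540.54 -42.34] tool [ 8.89 16.98]
recess floor edge mid [533.14 -57.32] tool [8.94 0.27]
block bot L [529.4  -71.61] tool [  6.  -14.2]
block bot R [542.66 -44.54] tool [ 6.02 15.94]
block top L [528.8  -70.44] tool [  7.05 -13.42]
block top R [541.42 -44.69] tool [ 7.06 15.25]
```

Call:
{"method": "drive_tool", "body": {
  "moves": [
    [-0.4,-0.06,-0.04,0,0,0,0],
    [-0.4,0,0,-0.3,0,0,0],
    [-0.4,0,0,-0.3,0,0,0],
    [-0.4,0,0,-0.2,0,0,0],
    [-0.4,0,0,-0.1,0,0,0],
    [-0.4,0,0,0,0,0,0]
  ]
}}

```text
t: 11.25
ee_pos: [540.1, -61.7, 43.1]
orientation: [-0.71, -3.06, -0.0]
force: [0.3, 0.3, 0.1]
finger_gap: 28.8
grasp_force: 25.0
```

Call:
{"method": "drive_tool", "body": {
  "moves": [
    [-0.4,0,0,-0.1,0,0,0],
    [-0.4,0,0,-0.1,0,0,0],
    [-0.4,0,0,-0.1,0,0,0],
    [-0.4,0,0,0,0,0,0]
  ]
}}

```text
t: 11.65
ee_pos: [540.1, -61.8, 40.2]
orientation: [-0.71, -3.06, 0.0]
force: [-0.3, 0.8, -0.1]
finger_gap: 28.9
grasp_force: 25.0
```

Call:
{"method": "drive_tool", "body": {
  "moves": [
    [-0.2,0,0,0,0,0,0],
    [-0.05,0,0,0,0,0,0],
    [-0.05,0,0,0,0,0,0],
    [-0.05,0,0,0.5,0,0,0],
    [-0.05,0,0,1.5,0,0,0],
    [-0.05,0,0,1,0,0,0],
    [-0.05,0,0,0,0,0,0]
  ]
}}

```text
t: 12.35
ee_pos: [541.0, -62.0, 71.7]
orientation: [0.709, 3.058, -0.0]
force: [-0.1, 0.2, -0.4]
finger_gap: 40.7
grasp_force: 0.0
```

```bash
python3 - <<'E'
from m import *
run(70.4-27.5,'pics/w5.png')
im=cv2.imread('pics/w5.png');cv2.imwrite('pics/w5c.png',cv2.resize(im[180:380,220:420],None,fx=3,fy=3,interpolation=cv2.INTER_CUBIC))
E
```

```text
[541.02 -61.98  71.69] yaw_y 63.889485797324596 0.0
exp recess [316.87 266.61] conn top [316.83 279.63]
pins []
conn (array([571.79, -77.23]), [38.82455062866211, 45.58364486694336], np.float32(63.69385)) off [ 30.77 -15.25] [275 306] [358 366]
conn (array([539.28, -60.68]), [13.647247314453125, 29.711685180664062], np.float32(63.921577)) off [-1.74  1.3 ] [288 263] [347 288]
conn (array([538.04, -46.95]), [22.620906829833984, 55.36051940917969], np.float32(31.333214)) off [-2.98 15.02] [285 242] [395 294]
```

View pics/w5c.png

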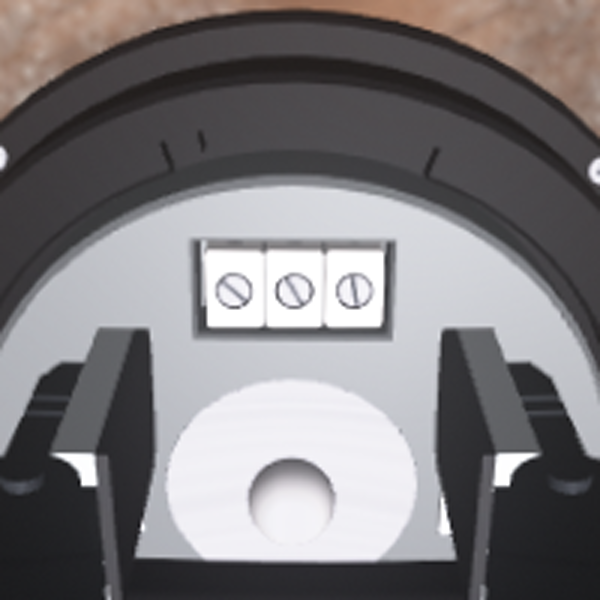

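The block has dropped square into the recess at crop (295,290), and the ball is seated at (292,500). Next I'll shut the fingers and press.

Call:
{"method": "drive_tool", "body": {
  "moves": [
    [-1,-0.1,0.04,0,0,0,0],
    [-1,0,0,0,0,0,0],
    [-1,0,0,0,0,0,0],
    [-1,0,0,0,0,0,0],
    [-1,0,0,0,0,0,0],
    [-1,0,0,-1,0,0,0],
    [-1,0,0,-1,0,0,0],
    [-1,0,0,-0.5,0,0,0],
    [-1,0,0,-0.2,0,0,0],
    [-1,0,0,0,0,0,0]
  ]
}}

```text
t: 13.4
ee_pos: [539.0, -61.3, 42.9]
orientation: [-0.71, -3.06, -0.0]
force: [-0.7, 0.4, 0.1]
finger_gap: 0.1
grasp_force: 0.0
```

Call:
{"method": "drive_tool", "body": {
  "moves": [
    [-1,0,0,-0.1,0,0,0],
    [-1,0,0,-0.1,0,0,0],
    [-1,0,0,-0.1,0,0,0],
    [-1,0,0,0,0,0,0]
  ]
}}

```text
t: 13.8
ee_pos: [539.5, -61.5, 41.4]
orientation: [0.709, 3.059, -0.0]
force: [-4.2, 0.5, 17.0]
finger_gap: 0.1
grasp_force: 8.8
```

Call:
{"method": "drive_tool", "body": {
  "moves": [
    [-1,0,0,0,0,0,0],
    [-1,0,0,0,0,0,0],
    [-1,0,0,0,0,0,0],
    [-1,0,0,0.3,0,0,0],
    [-1,0,0,1,0,0,0],
    [-1,0,0,2.5,0,0,0],
    [-1,0,0,4,0,0,0],
    [-0.05,0.6,-0.3,0,0,0,-0.14],
    [-0.05,0.6,-0.3,0,0,0,-0.14],
    [-0.05,0.6,-0.3,0,0,0,-0.14],
    [-0.05,0.6,-0.3,0,0,0,-0.14],
    [-0.05,0.6,-0.3,0,0,0,-0.14]
  ]
}}

```text
t: 15.0
ee_pos: [569.5, -76.5, 119.0]
orientation: [1.724, 2.626, 0.0]
force: [0.1, -0.8, -0.2]
finger_gap: 40.5
grasp_force: 0.0
```

Call:
{"method": "drive_tool", "body": {
  "moves": [
    [-0.05,0.6,-0.2,0,0,0,-0.14],
    [-0.05,0,0,0,0,0,-0.14],
    [-0.05,0,0,0,0,0,-0.14],
    [-0.05,0,0,0,0,0,-0.14],
    [-0.05,0,0,0,0,0,-0.14],
    [-0.05,0,0,0,0,0,-0.14],
    [-0.05,0,0,0,0,0,-0.03],
    [-0.05,0,0,0,0,0,0],
    [-0.05,0,0,0,0,0,0]
  ]
}}

```text
t: 15.9
ee_pos: [575.2, -78.3, 118.5]
orientation: [2.663, 1.667, 0.0]
force: [-1.0, -0.2, 0.6]
finger_gap: 40.6
grasp_force: 0.0
```

```bash
python3 - <<'E'
from h import *
T=pose();print(T[:3,3],"yaw",np.degrees(np.arctan2(T[1,1],T[0,1])),arm.get_state()["qpos"])
im,c=shot("wrist");cv2.imwrite("pics/w6.png",im[:,:,::-1]);g=im.max(2)
C=np.array([575.9,-79.1]);u=np.array([.441,.897])
e=proj(c,[*C,68])[0];print("bar exp",e,proj(c,[[*(C+38*u),68],[*(C-38*u),68]]))
for y in range(int(e[1])-50,int(e[1])+51,20):
    x=np.arange(int(e[0])-40,int(e[0])+41);k=x[g[y,x]<90]
    if len(k):print(y,k.min(),k.max(),len(k),onz(c,[(k.min()+k.max())/2+.0,y],68)[0])
E
```

```text
[575.19 -78.34 118.46] yaw -25.888675138914124 [-0.28  0.42 -0.16  0.99  0.    1.75]
bar exp [319.51 275.99] [[320.03 204.55]
 [319.02 337.72]]
225 308 333 26 [588.33 -54.52]
245 308 333 26 [583.76 -63.98]
265 308 332 25 [578.81 -73.66]
285 308 332 25 [573.89 -83.86]
305 308 331 24 [568.49 -94.45]
325 279 359 31 [ 562.78 -105.63]
```

View pics/w6.png

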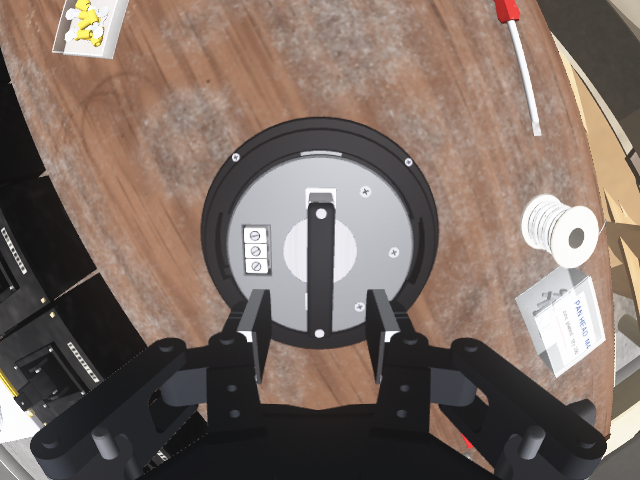

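The bar is at (320,270), centred between the open fingers to about 1 mm, and the connector is home at (256,250).

Call:
{"method": "drive_tool", "body": {
  "moves": [
    [-0.05,0.1,-0.05,-1,0,0,0],
    [-0.05,0,0,-1.5,0,0,0],
    [-0.05,0,0,-1.5,0,0,0],
    [-0.05,0,0,-1,0,0,0],
    [-0.05,0,0,-0.7,0,0,0],
    [-0.05,0,0,-0.4,0,0,0],
    [-0.05,0,0,0,0,0,0],
    [-0.3,0,0,0,0,0,0],
    [-0.5,0,0,0,0,0,0],
    [-0.6,0,0,0,0,0,0]
  ],
  "newtons": 40
}}

```text
t: 16.95
ee_pos: [576.4, -78.9, 57.7]
orientation: [2.665, 1.663, 0.001]
force: [-0.4, -0.6, 0.2]
finger_gap: 17.4
grasp_force: 0.0
```

Call:
{"method": "drive_tool", "body": {
  "moves": [
    [-0.7,0,0,0,0,0,0],
    [-0.8,0,0,0,0,0,0],
    [-0.8,0,0,0,0,0,0],
    [-0.8,0,0,0,0,0,0]
  ],
  "newtons": 60
}}

```text
t: 17.35
ee_pos: [576.4, -78.9, 57.8]
orientation: [2.665, 1.663, 0.001]
force: [-1.7, -0.5, 5.9]
finger_gap: 12.7
grasp_force: 58.6
```

Call:
{"method": "drive_tool", "body": {
  "moves": [
    [-0.8,0,0,0.1,0,0,0.02],
    [-0.8,0,0,0,0,0,0.04],
    [-0.8,0,0,0,0,0,0.06],
    [-0.8,0,0,0,0,0,0.06],
    [-0.8,0,0,0,0,0,0.06],
    [-0.8,0,0,0,0,0,0.06]
  ]
}}

```text
t: 17.95
ee_pos: [575.9, -78.8, 58.0]
orientation: [-2.383, -2.047, 0.001]
force: [-0.1, -0.2, -3.5]
finger_gap: 12.7
grasp_force: 58.5
```

Call:
{"method": "drive_tool", "body": {
  "moves": [
    [-0.8,0,0,0,0,0,0.06],
    [-0.8,0,0,0,0,0,0.06],
    [-0.8,0,0,0,0,0,0.06],
    [-0.8,0,0,0,0,0,0.06],
    [-0.8,0,0,0,0,0,0.06],
    [-0.8,0,0,0,0,0,0.06],
    [-0.8,0,0,0,0,0,0.06],
    [-0.8,0,0,0,0,0,0.06],
    [-0.8,0,0,0,0,0,0.06],
    [-0.8,0,0,0,0,0,0.06],
    [-0.8,0,0,0,0,0,0.06]
  ]
}}

```text
t: 19.05
ee_pos: [575.9, -78.8, 58.0]
orientation: [-1.591, -2.708, 0.0]
force: [0.3, 0.3, -3.9]
finger_gap: 12.8
grasp_force: 58.5
```

Call:
{"method": "drive_tool", "body": {
  "moves": [
    [-0.8,0,0,0,0,0,0.06],
    [-0.8,0,0,0,0,0,0.06],
    [-0.8,0,0,0,0,0,0.06],
    [-0.8,0,0,0,0,0,0.06],
    [-0.8,0,0,0,0,0,0.06],
    [-0.8,0,0,0,0,0,0.06],
    [-0.8,0,0,0,0,0,0.06],
    [-0.8,0,0,0,0,0,0.06],
    [-0.8,0,0,0,0,0,0.06],
    [-0.8,0,0,0,0,0,0.05],
    [-0.8,0,0,0,0,0,0.02],
    [-0.8,0,0,0,0,0,0]
  ]
}}

```text
t: 20.25
ee_pos: [575.5, -79.0, 58.1]
orientation: [-0.71, -3.059, 0.001]
force: [-4.3, -2.7, 0.1]
finger_gap: 12.8
grasp_force: 58.9
```

```bash
python3 - <<'E'
from h import *
T=pose();print(T[:3,3],"yaw",np.degrees(np.arctan2(T[1,1],T[0,1])));s=arm.get_state();print(s["force"],s["wrist_torque"])
E
```

```text
[575.54 -79.03  58.08] yaw 63.874667783918085
[-4.27 -2.67  0.07] [-0.54  0.99 -0.18]
```

Call:
{"method": "drive_tool", "body": {
  "moves": [
    [-0.8,0,0,0.1,0,0,0],
    [-0.8,0,0,0.15,0,0,0],
    [-0.8,0,0,0.2,0,0,0],
    [-0.8,0,0,0.2,0,0,0],
    [-0.8,0,0,0.2,0,0,0]
  ]
}}

```text
t: 20.75
ee_pos: [576.0, -78.7, 66.8]
orientation: [-0.71, -3.06, -0.0]
force: [-2.8, 1.0, -4.6]
finger_gap: 12.9
grasp_force: 58.4
```

Call:
{"method": "drive_tool", "body": {
  "moves": [
    [-0.8,0,0,0.3,0,0,0],
    [-0.8,0,0,0.5,0,0,0],
    [-0.8,0,0,0.8,0,0,0],
    [-0.8,0,0,1,0,0,0],
    [-0.8,0,0,1.2,0,0,0],
    [-0.8,0,0,1.2,0,0,0],
    [-0.8,0,0,1.2,0,0,0],
    [-0.8,0,0,1,0,0,0],
    [-0.8,0,0,0.8,0,0,0],
    [-0.8,0,0,0.6,0,0,0],
    [-0.8,0,0,0.3,0,0,0],
    [-0.8,0,0,0.1,0,0,0]
  ]
}}

```text
t: 21.95
ee_pos: [576.2, -78.9, 156.9]
orientation: [-0.71, -3.06, -0.0]
force: [-0.6, -0.6, -3.3]
finger_gap: 12.7
grasp_force: 58.6
```

Call:
{"method": "drive_tool", "body": {
  "moves": [
    [-0.8,0,0,0,0,0,0],
    [-0.8,0,0,0,0,0,0],
    [-0.8,0,0,0,0,0,0],
    [-0.8,0,0,0,0,0,0],
    [-0.8,0,0,0,0,0,0]
  ]
}}

```text
t: 22.45
ee_pos: [576.2, -78.9, 156.7]
orientation: [-0.71, -3.06, -0.0]
force: [0.3, -0.2, -3.2]
finger_gap: 12.3
grasp_force: 58.6
```

```bash
python3 - <<'E'
from h import *
s=arm.get_state();print(s["ee_pos"],s["force"],s["grasp_force"],abs(s["joint_vel"]).max())
a=arm.capture("scene")[:,:,::-1];b=arm.capture("wrist")[:,:,::-1]
cv2.imwrite("pics/f.png",np.hstack([cv2.resize(a[150:370,230:450],(400,400)),cv2.resize(b[120:400,180:460],(400,400))]))
E
```

```text
[576.15 -78.89 156.68] [ 0.26 -0.16 -3.25] 58.63100230693817 0.0009667355547902119
```

View pics/f.png

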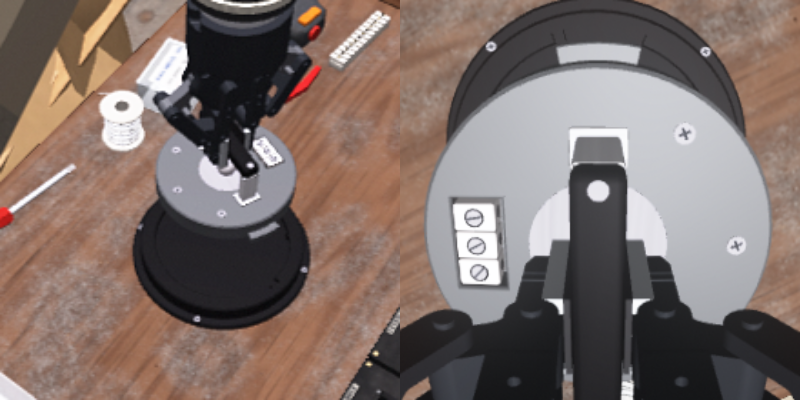

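The head is held up and level, clear of the base, with the connector seated at (476,245) in the right-hand panel. The ball is hidden under the bar, but the motion was gentle.

```bash
python3 -c "
from bench import arm
print(arm.job_done())"
```

```text
the job is handed in; nothing more can be done
None
```

I pressed the connector home with about 17 N, twisted the head 90° anticlockwise, lifted it about 10 cm above the base, and handed the job in while still holding it. No verdict came back, and the ball was out of view under the bar in the last pictures, so I could not confirm its seat at the end.

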